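# Seat the diffuser disc in the inspection light box

## Task

Gently nudge the loose white glass disc across the top of the light box until it drops flush into the round recess; do not pick it up. Then push the sliding keeper by its upright pin all the way in, so that its tongue reaches over the disc. Use only the fingertips, and leave the vial, flask and bottle where they stand.

Things in the scene. Friction and masses are not known exactly. Their poses are not given: they have to be found in the camera images.
- lightbox: Fixed grey light box on the bench, a slab 200 (x) by 330 (y) by 40 mm high; its flat top is the deck. Origin: centre of its underside; x axis from the side near the robot to the far side. On the deck two guide rails, 5 mm high and 6 mm wide, flank the keeper 16.5 mm either side of the centre line, from 22 to 72 mm beyond (+x of) the box centre.
- recess (a point): Centre of the mouth of the round recess in the deck, at deck height (40 mm above the bench), 30 mm from the box centre towards the box's -x; axes as the box. The recess is 76 mm across and 8 mm deep, with a flat floor and a dark bottom; its edge is flush with the deck (no raised lip).
- disc: Loose plain white glass disc, 70 mm diameter, 8 mm thick, about 80 g, lying flat on the deck left or right of the recess (its centre 80 to 125 mm from the recess centre). Origin: centre of its underside, z axis along its thickness. Resting on the deck its origin is 40 mm above the bench, seated in the recess 32 mm above it, top flush with the deck.
- keeper (a joint): Travel of the sliding keeper in m: 0 pulled fully back, clear of the recess; 0.030 all the way in, at its stop. It slides along the box's -x, towards the recess centre. It stays where it is left (about 1.5 N friction, no spring).
- keeper_pin (a point): Centre, half-way up, of the keeper's upright black pin (14 mm diameter, from 6.5 to 30.5 mm above the deck), on the box's centre line on the far (+x) side of the recess: 71 mm from the recess centre when fully back, 41 mm when in. It stands on a steel tongue 24 mm wide, 2.5 to 6.5 mm above the deck, reaching 25 mm from the pin axis towards the recess and 12 mm behind it.
- vial: Bystander: small amber glass vial with white cap, 28 mm diameter, 45 mm high, standing on the deck on the other side of the recess from the disc. Origin: centre of its underside.
- flask: Bystander: conical glass flask, 84 mm across the base, 145 mm high, standing on the bench beside the light box, left or right. Origin: centre of its underside.
- bottle: Bystander: green glass bottle with white cap and blank label, 64 mm diameter, 140 mm high, standing on the bench beside the light box, on the side away from the flask. Origin: centre of its underside.
Not all that is in view belongs to the job. Of the things shaped like the disc, the white one is meant.

How it is judged:
By the outcome, as a careful person would: the job done as asked, in the order asked, and still so for the second after the job is handed in, with the robot touching nothing.
It also fails if it takes over 64 s, if anything falls off the work surface, if the arm or the gripper's body presses on something with over 40 N, if the wrist force passes 120 N, or if a joint passes its speed limit or range.

## Robot

A 7-joint arm with a two-finger parallel gripper is mounted at the origin on the work surface. World frame = base frame: x ahead of the robot, y to its left, z up, the work surface at z = 0. Lengths are in m, angles in rad, forces in N, time in s.
With the tool pointing down it reaches from about 0.4 to 0.875 m from the base axis. Payload 19.3 kg.
Tool frame: the origin (TCP) lies between the finger pads; the fingertips stand 17 mm ahead of it and the grasp point (between the pads) lies 2 mm behind it; z points along the fingers, x is the direction in which the jaws open and shut, and the axes are right-handed (so a half turn about z gives the same grasp; the last joint's range is limited). The gripper opens to 85 mm and grips with 20 to 120 N. Pads are 22 mm wide; open, the fingers measure 114 mm over their backs; the gripper's body (76 mm by 85 mm) begins 54 mm behind the grasp point. The pads swing forward as they close: fully open they stand 13 mm farther back than shut.
Start: joints at [-1.408, 0.521, -0.036, 1.599, 0.021, 1.021, -0.113], TCP at [0.144, 0.608, 0.248] pointing down, gripper open.
Joint ranges: [-2.91, 2.91], [-0.3, 2.13], [-1.5, 1.42], [0.17, 2.43], [-1.26, 4.41], [0.16, 1.93], [-2.52, 2.52]. Speed limits (rad/s): [1.89, 1.89, 2.39, 2.39, 3.01, 3.01, 3.01].

## Interface

Orientations are given as a unit quaternion [w, x, y, z].
In Python, from bench import ctrl, imaging, workorder, find_in, outline_of, tip_of gives the robot as it stands.
- The arm moves only by the tool jog_arm, never from a script. Its argument "steps" is a list of rows, each an object with "delta_rot": the turn, a rotation vector about the tool's x, y, z in rad, a list of three; "travel": the shift along the tool's x, y, z in cm, a list of three; "fingers": the finger opening in cm, from 0 to 8.54. A call has 1 to 12 rows; each row is the pose to reach, as a shift and turn from the pose commanded when the call began, along the tool's axes at that moment; what a row does not reach only later rows make up. A row lasts 1/12 s, in which the tool goes at most 41.7 mm and 7.16 degrees, less where a joint would pass 70% of its speed; a pose out of reach is approached as far as the arm can. A call with a gripper value outside its range is refused whole. The fingers move at their own pace and stop on an object; the grip force is fixed at half the most. Time passes only in rows, so rows that repeat a pose let the fingers close. It gives the time, the measured TCP pose, the force and the opening at its end, in the units of the state.
- ctrl.get_obs(): the state, without advancing time (a new reading comes with each control period).
- imaging.capture(name): name is "scene" or "top" or "wrist"; returns the picture (480x640x3 uint8, blue, green, red); there is no depth.
- imaging.calibration(name): a dict with "fx", "fy", "cx", "cy" (pixels), "R" (3x3) and "t" (3): a world point X has camera coordinates R X + t. Camera axes: x right, y down, z forward; pixel columns grow to the right and rows downward; lengths in m; the calibration is good to about 2 mm. A picture is of the moment at which its call begins: read the wrist's pose just before it. calibration takes no time and is no camera call; for the wrist camera it gives the pose at the moment of the call.
- workorder.sign_off(): hands the job in, once; it reports no verdict.
Trained networks look in the newest picture that a camera, given by its name, has taken for a name from the list of things; names that differ only in an ending like _2 or _b are one class to them, and where a whole thing is asked for, a point or a joint stands for the part that bears it (a point fixed in the world has none). Each returns a list of dicts, best first, with "confidence" (0 to 1); they miss things now and then, are a little off and sometimes report something else, mostly with a low value. They report only what shows in the picture. A call takes as long as a camera call. They do not tell look-alikes from the thing itself.
- find_in(camera, query): "xy" ([column, row] in pixels, amid what is visible of it).
- outline_of(camera, query): "region" (480x640 bool, what is visible of it) and "xy" ([column, row] in pixels, amid what is visible of it).
- tip_of(camera, query): "xy" ([column, row] in pixels: a listed point, or the origin of a listed thing).
The state is a dict: "time": time; "joint_positions": joint angles; "qd": joint speeds; "joint_efforts": joint torques, N m; "tool_pos": TCP position; "tcp_rot": TCP orientation; "force": force on the tool from outside, world axes, zero at the start; "ft_torque": the same for the moment, N m; "gripper_width": finger opening in m.
Only numpy, scipy, OpenCV 4.12 (cv2) and the standard library are available. Lean on these libraries where they do the work, as an engineer would, in place of code of your own. Each camera call takes 0.05 s, during which the arm holds its last target.

## Working session

There is one attempt and no reset: what is moved stays moved. The work goes in short steps, Python scripts to look and compute and a tool call to move; the robot and the scene stay as the last step left them, time stands still between calls to the robot, and variables do not carry over. Pictures are saved under pics/ and viewed, and the job is handed in when it is done.

Besides the shell and the picture viewer there is one more tool, called after "Request:" as name([rows], argument=value, ...), one row to a line, values as JSON. jog_arm: Moves the arm, as the interface text tells. Its arguments: {"type":"object","properties":{"steps":{"type":"array","items":{"type":"object","properties":{"delta_rot":{"type":"array","items":{"type":"number"}},"travel":{"type":"array","items":{"type":"number"}},"fingers":{"type":"number"}}}}},"required":["steps"]}

```bash
mkdir -p pics; ls; python3 - <<'E'
from bench import ctrl, imaging
import cv2
o=ctrl.get_obs(); print({k:o[k] for k in o})
for n in ("scene","top"):
    im=imaging.capture(n); cv2.imwrite(f"pics/{n}0.png",im); c=imaging.calibration(n); print(n,c)
E
```

```text
pics
{'time': 0.0, 'joint_positions': array([-1.40819566,  0.52208077, -0.036343  ,  1.60000166,  0.02119943,
        1.02113697, -0.11277483]), 'qd': array([-0.00199773, -0.00037686,  0.00124954,  0.00126936, -0.00053984,
        0.00154247, -0.00034659]), 'joint_efforts': array([-1.79675284e-03, -9.27109051e+01,  1.97895862e+00, -3.69929409e+01,
        1.76573783e-02,  8.31015495e-03,  3.89903960e-05]), 'tool_pos': array([0.14413993, 0.60780796, 0.24768623]), 'tcp_rot': array([ 4.16370526e-04,  7.84434677e-01,  6.20211135e-01, -4.60566542e-04]), 'force': array([ 0.38008056, -0.23262039, -0.90886824]), 'ft_torque': array([-0.00769294,  0.03642548,  0.00470825]), 'gripper_width': 0.08525757507247049}
scene {'fx': 624.4089154602475, 'fy': 624.4089154602475, 'cx': 327.36916705499067, 'cy': 231.69055903451076, 'R': array([[-0.51975342,  0.85410222,  0.01912538],
       [ 0.45790732,  0.29741364, -0.83777444],
       [-0.72123315, -0.42667848, -0.54568142]]), 't': array([ 0.25281095, -0.18497857,  1.49053167])}
top {'fx': 437.1504833259222, 'fy': 437.1504833259222, 'cx': 313.93721021447607, 'cy': 231.22196330622873, 'R': array([[-0.01108832, -0.99987639, -0.01114685],
       [-0.99732592,  0.01186396, -0.07211278],
       [ 0.07223611,  0.01031744, -0.99733419]]), 't': array([0.04066255, 0.52104247, 0.99809896])}
```

View pics/scene0.png

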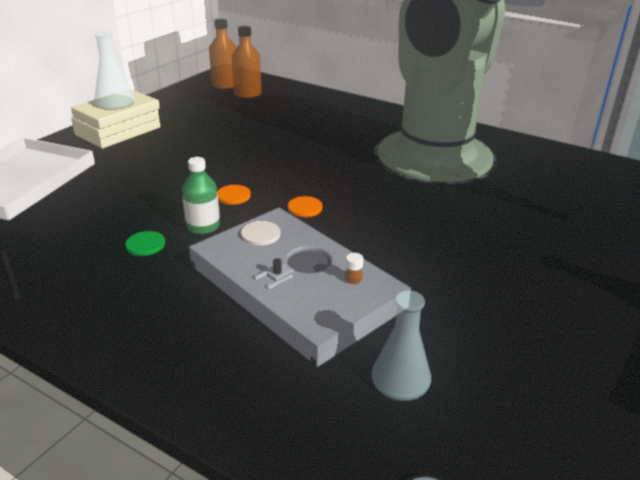

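View pics/top0.png

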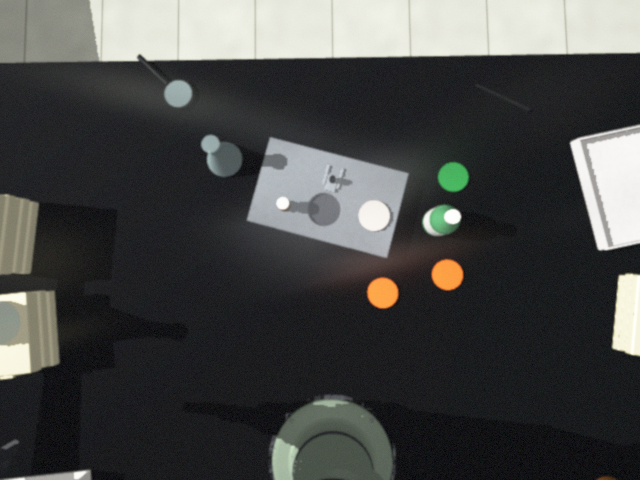

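The white disc shows at top (374,215), the recess at (323,209), the pin near (333,179), the vial at (283,204), the flask at (225,159) and the bottle at (443,219). Things that could be taken for the disc: orange discs at (447,275) and (383,293), a green one at (453,177), and the dark recess itself. By the description I choose the white one on the deck, and check it in a close crop while measuring.

```bash
cat > h.py <<'E'
import numpy as np, cv2
from bench import ctrl, imaging, find_in, outline_of, tip_of
def ray(c,uv,z):
    d=np.array([(uv[0]-c['cx'])/c['fx'],(uv[1]-c['cy'])/c['fy'],1.]); R=c['R'];C=-R.T@c['t']; w=R.T@d
    return C+w*(z-C[2])/w[2]
def proj(c,X):
    p=c['R']@np.asarray(X,float)+c['t']; return np.array([c['fx']*p[0]/p[2]+c['cx'],c['fy']*p[1]/p[2]+c['cy']])
E
python3 - <<'E'
from h import *
for n in ("top","scene"):
    im=imaging.capture(n); c=imaging.calibration(n)
    for q,z in (("lightbox",.04),("disc",.048),("recess",.04),("keeper_pin",.0585),("vial",.04),("flask",0),("bottle",0)):
        r=tip_of(n,q)[:3]
        print(n,q,[(np.round(a['xy'],1).tolist(),round(a['confidence'],2),ray(c,a['xy'],{'lightbox':0,'disc':.04}.get(q,z)).round(4).tolist()) for a in r])
    for q in ("lightbox","disc"):
        for a in outline_of(n,q)[:2]:
            m=a['region'].astype(np.uint8); cs,_=cv2.findContours(m,cv2.RETR_EXTERNAL,cv2.CHAIN_APPROX_NONE)
            k=max(cs,key=cv2.contourArea)[:,0]
            P=np.array([ray(c,p,.04 if q=="lightbox" else .048)[:2] for p in k],np.float32)
            print(n,q,a['confidence'],"minrect",cv2.minAreaRect(P), "circ",cv2.minEnclosingCircle(P))
    cv2.imwrite(f"pics/crop_{n}.png",cv2.resize(im[110:290,200:480] if n=="top" else im[150:370,120:450],None,fx=2.4,fy=2.4,interpolation=cv2.INTER_CUBIC))
E
```

```text
top lightbox [([326.9, 198.6], 0.64, [0.6004, 0.0031, 0.0])]
top disc [([444.5, 272.4], 0.78, [0.4233, -0.259, 0.04]), ([452.5, 178.7], 0.73, [0.6368, -0.2843, 0.04]), ([370.9, 218.6], 0.57, [0.5473, -0.0957, 0.04])]
top recess [([324.4, 209.0], 0.63, [0.5706, 0.01, 0.04]), ([370.4, 215.1], 0.38, [0.5553, -0.0948, 0.04]), ([328.5, 197.0], 0.26, [0.5982, 0.0002, 0.04])]
top keeper_pin [([331.9, 178.8], 0.48, [0.6366, -0.0076, 0.0585])]
top vial [([284.5, 205.0], 0.57, [0.581, 0.1012, 0.04])]
top flask [([228.0, 158.4], 0.56, [0.7009, 0.2396, 0.0])]
top bottle [([434.4, 224.6], 0.71, [0.5352, -0.2503, 0.0]), ([326.1, 196.3], 0.33, [0.606, 0.005, 0.0])]
top lightbox 0.79 minrect ((0.5975914597511292, 0.004758119583129883), (0.3301793336868286, 0.2038269191980362), 74.27870178222656) circ ((0.5996911525726318, 0.004036698490381241), 0.19120196998119354)
top disc 0.89 minrect ((0.4199504852294922, -0.262212336063385), (0.06244403123855591, 0.06268113851547241), 88.2426986694336) circ ((0.41896915435791016, -0.26265859603881836), 0.03380284085869789)
top disc 0.85 minrect ((0.5535437464714
[... 597 characters left out ...]
0.85, [0.6963, 0.2506, 0.0])]
scene bottle [([200.3, 224.1], 0.9, [0.5387, -0.2569, 0.0])]
scene lightbox 0.91 minrect ((0.6152019500732422, 0.01596243679523468), (0.36261576414108276, 0.22792765498161316), 74.06056213378906) circ ((0.6153830885887146, 0.015057303011417389), 0.20983201265335083)
scene disc 0.8 minrect ((0.5566150546073914, -0.09690031409263611), (0.0743776187300682, 0.06916669011116028), 33.06845474243164) circ ((0.5562500357627869, -0.0963396355509758), 0.03941264748573303)
scene disc 0.79 minrect ((0.6895228028297424, -0.24394001066684723), (0.07040828466415405, 0.06592723727226257), 32.88011169433594) circ ((0.6920236945152283, -0.24491609632968903), 0.038339123129844666)
```

View pics/crop_top.png

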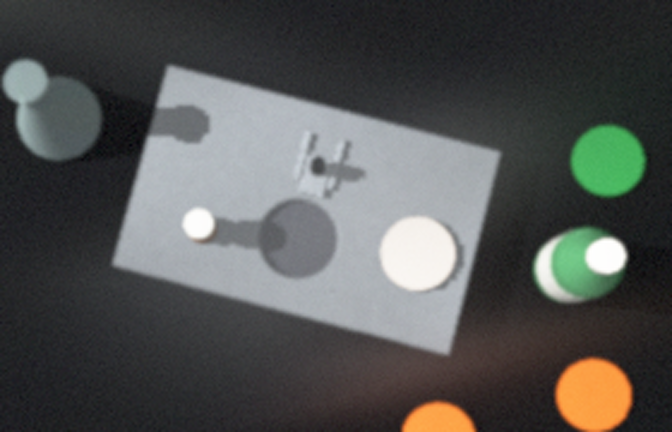

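View pics/crop_scene.png

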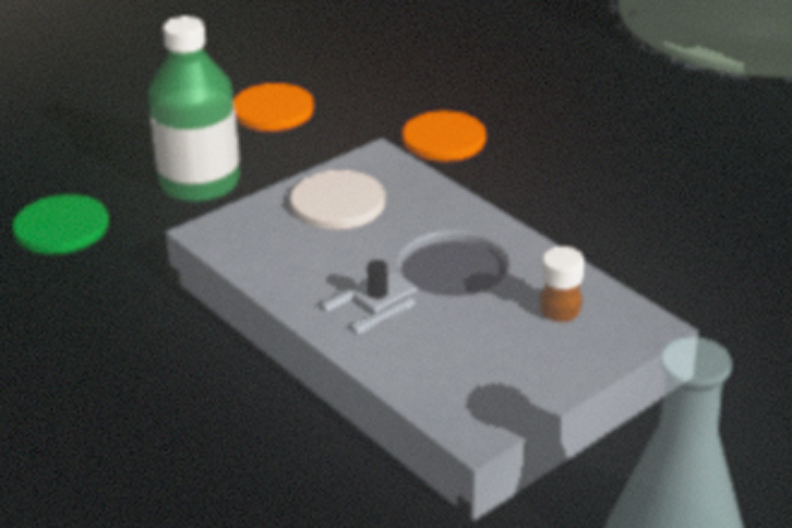

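The crops confirm the choice: the plain white disc lies on the deck right of the recess (crop 418,253; full picture about 374,215). The orange and green discs lie on the bench. Next I refine the centres by thresholding.

```bash
cat >> h.py <<'E'
def blob(im,cond,seed,c,z):
    m=cond.astype(np.uint8); n,l,s,ce=cv2.connectedComponentsWithStats(m); i=l[seed[1],seed[0]]
    cs,_=cv2.findContours((l==i).astype(np.uint8),cv2.RETR_EXTERNAL,cv2.CHAIN_APPROX_NONE); k=cs[0][:,0]
    P=np.array([ray(c,p,z)[:2] for p in k],np.float32)
    (e,ax,an)=cv2.fitEllipse(P); return i,s[i],np.round(e,4),np.round(ax,4)
def todelta(target,yaw):
    """target TCP pos, tool-x yaw (rad, world), tool down -> travel cm, delta_rot"""
    from scipy.spatial.transform import Rotation as Ro
    o=ctrl.get_obs(); q=o['tcp_rot']; R=Ro.from_quat([q[1],q[2],q[3],q[0]])
    Rt=Ro.from_matrix(np.array([[np.cos(yaw),np.sin(yaw),0],[np.sin(yaw),-np.cos(yaw),0],[0,0,-1]]).T if False else np.column_stack([[np.cos(yaw),np.sin(yaw),0],[np.sin(yaw),-np.cos(yaw),0],[0,0,-1]]))
    return (R.inv().apply(np.array(target)-o['tool_pos'])*100).round(2),(R.inv()*Rt).as_rotvec().round(3)
E
python3 - <<'E'
from h import *
im=cv2.imread("pics/top0.png"); c=imaging.calibration("top"); g=cv2.GaussianBlur(cv2.cvtColor(im,cv2.COLOR_BGR2GRAY),(3,3),0)
print(g[215,374],g[209,323],g[230,323],g[190,300],g[209,318])
print("disc",blob(im,g>190,(374,215),c,.048))
print("recess",blob(im,g<125,(328,212),c,.04))
yaw=np.deg2rad(-7.6)
for t in ((.50,.20,.25),(.5475,-.149,.20),(.5475,-.149,.08)):
    print(t,todelta(t,yaw))
E
```

```text
244 121 177 180 103
disc (np.int32(10), array([357, 199,  33,  33, 808], dtype=int32), array([ 0.5544, -0.0998]), array([0.0708, 0.0708]))
recess (np.int32(5), array([286, 194,  52,  31, 887], dtype=int32), array([0.5713, 0.0276]), array([0.0644, 0.1106]))
(0.5, 0.2, 0.25) (array([-31.5 ,  44.04,  -0.17]), array([0.   , 0.   , 1.471]))
(0.5475, -0.149, 0.2) (array([-64.37,  56.71,   4.83]), array([0.   , 0.   , 1.471]))
(0.5475, -0.149, 0.08) (array([-64.37,  56.71,  16.83]), array([0.   , 0.   , 1.471]))
```

Request:
jog_arm([
  {"travel":[-31.5,44,0],"delta_rot":[0,0,1.47],"fingers":4},
  {"travel":[-31.5,44,0],"delta_rot":[0,0,1.47],"fingers":4},
  {"travel":[-31.5,44,0],"delta_rot":[0,0,1.47],"fingers":4},
  {"travel":[-31.5,44,0],"delta_rot":[0,0,1.47],"fingers":4},
  {"travel":[-31.5,44,0],"delta_rot":[0,0,1.47],"fingers":4},
  {"travel":[-31.5,44,0],"delta_rot":[0,0,1.47],"fingers":4},
  {"travel":[-31.5,44,0],"delta_rot":[0,0,1.47],"fingers":4},
  {"travel":[-31.5,44,0],"delta_rot":[0,0,1.47],"fingers":4},
  {"travel":[-31.5,44,0],"delta_rot":[0,0,1.47],"fingers":4},
  {"travel":[-31.5,44,0],"delta_rot":[0,0,1.47],"fingers":4},
  {"travel":[-31.5,44,0],"delta_rot":[0,0,1.47],"fingers":4},
  {"travel":[-31.5,44,0],"delta_rot":[0,0,1.47],"fingers":4},
])

```text
time: 2.1
tool_pos: [0.4736, 0.2295, 0.2486]
tcp_rot: [-0.0, 0.998, -0.069, 0.0]
force: [1.5, 1.0, 0.4]
gripper_width: 0.0399
```

```bash
python3 - <<'E'
from h import *
o=ctrl.get_obs(); print(o['time'],o['tool_pos'],o['tcp_rot'],o['joint_positions'].round(2))
print(todelta((.547,-.151,.20),np.deg2rad(-7.5)))
im=imaging.capture("wrist"); cv2.imwrite("pics/w1.png",im)
E
```

```text
2.1 [0.47364676 0.22948639 0.24863472] [-2.73432396e-04  9.97604261e-01 -6.91780919e-02  2.34800460e-04] [-0.88  0.39  0.42  1.88 -0.2   0.91 -0.51]
(array([12.51, 36.67,  4.85]), array([-0.001, -0.   , -0.008]))
```

View pics/w1.png

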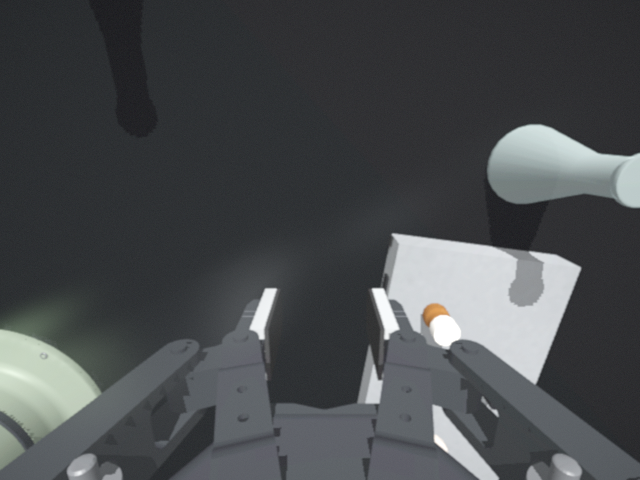

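The wrist view shows the two fingertips at (268,310) and (378,310), with image up facing the push direction (world +y). The vial is at (440,325) and the flask at (540,170).

Request:
jog_arm([
  {"travel":[12.5,36.7,0],"fingers":4},
  {"travel":[12.5,36.7,0],"fingers":4},
  {"travel":[12.5,36.7,0],"fingers":4},
  {"travel":[12.5,36.7,0],"fingers":4},
  {"travel":[12.5,36.7,0],"fingers":4},
  {"travel":[12.5,36.7,0],"fingers":4},
  {"travel":[12.5,36.7,0],"fingers":4},
  {"travel":[12.5,36.7,0],"fingers":4},
  {"travel":[12.5,36.7,0],"fingers":4},
  {"travel":[12.5,36.7,0],"fingers":4},
  {"travel":[12.5,36.7,0],"fingers":4},
  {"travel":[12.5,36.7,0],"fingers":4},
])

```text
validation failed for argument at $.st...
```

```bash
python3 - <<'E'
from h import *
o=ctrl.get_obs(); print(o['time'],o['tool_pos'],o['tcp_rot'],o['joint_positions'].round(2))
print(todelta((.547,-.151,.10),np.deg2rad(-7.5)))
c=imaging.calibration("wrist");im=imaging.capture("wrist"); cv2.imwrite("pics/w2.png",im)
for q,z in (("disc",.04),("recess",.04),("keeper_pin",.0585),("lightbox",0)):
    print(q,[(np.round(a['xy'],1).tolist(),round(a['confidence'],2),ray(c,a['xy'],z).round(4).tolist()) for a in tip_of("wrist",q)[:3]])
E
```

```text
2.15 [0.47839376 0.22267099 0.24904025] [ 8.65411337e-04  9.97110383e-01 -7.59411380e-02  1.75437455e-03] [-0.87  0.39  0.43  1.87 -0.2   0.91 -0.51]
(array([12.39, 35.88, 15.  ]), array([ 0.001, -0.004, -0.021]))
disc []
recess []
keeper_pin []
lightbox []
```

View pics/w2.png

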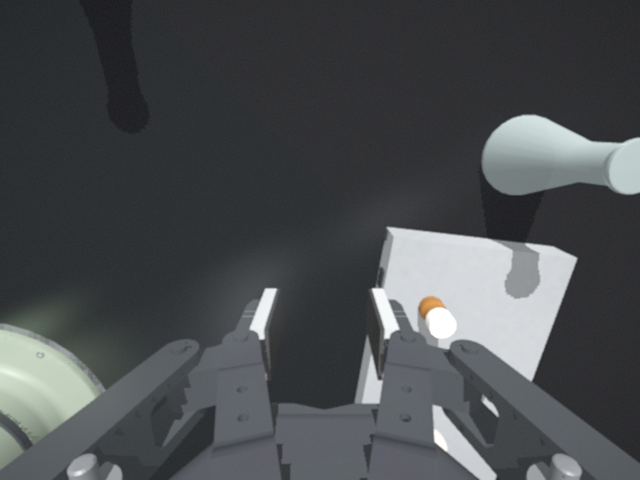

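That move was refused: every row needs delta_rot. The view is nearly unchanged, so I resend it.

Request:
jog_arm([
  {"travel":[12,35,0],"delta_rot":[0,0,0],"fingers":4},
  {"travel":[12,35,0],"delta_rot":[0,0,0],"fingers":4},
  {"travel":[12,35,0],"delta_rot":[0,0,0],"fingers":4},
  {"travel":[12,35,0],"delta_rot":[0,0,0],"fingers":4},
  {"travel":[12,35,0],"delta_rot":[0,0,0],"fingers":4},
  {"travel":[12,35,0],"delta_rot":[0,0,0],"fingers":4},
  {"travel":[12,35,0],"delta_rot":[0,0,0],"fingers":4},
  {"travel":[12,35,0],"delta_rot":[0,0,0],"fingers":4},
  {"travel":[12,35,0],"delta_rot":[0,0,0],"fingers":4},
  {"travel":[12,35,0],"delta_rot":[0,0,0],"fingers":4},
  {"travel":[12,35,0],"delta_rot":[0,0,0],"fingers":4},
  {"travel":[12,35,0],"delta_rot":[0,0,0],"fingers":4},
])

```text
time: 3.4
tool_pos: [0.5456, -0.1302, 0.2481]
tcp_rot: [-0.0, 0.998, -0.065, -0.0]
force: [-0.5, 1.6, -0.4]
gripper_width: 0.04
```

```bash
python3 - <<'E'
from h import *
c=imaging.calibration("wrist");im=imaging.capture("wrist"); cv2.imwrite("pics/w3.png",im)
for q,z in (("disc",.04),("recess",.04),("keeper_pin",.0585),("lightbox",0)):
    print(q,[(np.round(a['xy'],1).tolist(),round(a['confidence'],2),ray(c,a['xy'],z).round(4).tolist()) for a in tip_of("wrist",q)[:3]])
o=ctrl.get_obs(); print(o['time'],o['tool_pos'],o['tcp_rot'],o['joint_positions'].round(2))
print(todelta((.547,-.151,.10),np.deg2rad(-7.5)))
E
```

```text
disc [([241.2, 331.3], 0.89, [0.4335, -0.252, 0.04]), ([177.4, 216.5], 0.77, [0.3959, -0.111, 0.04]), ([327.8, 186.6], 0.7, [0.5531, -0.1008, 0.04])]
recess [([335.7, 60.3], 0.61, [0.5745, 0.0106, 0.04]), ([408.7, 67.9], 0.58, [0.6393, -0.0042, 0.04])]
keeper_pin [([411.0, 69.4], 0.96, [0.6365, -0.0084, 0.0585])]
lightbox [([359.0, 72.3], 0.7, [0.599, 0.0044, 0.0])]
3.65 [ 0.54563159 -0.13033844  0.24837342] [-1.64096074e-04  9.97888669e-01 -6.49474953e-02  1.91748754e-05] [-0.22  0.46  0.48  1.79 -0.25  0.95  0.24]
(array([ 0.4 ,  2.04, 14.84]), array([-0.   , -0.   ,  0.001]))
```

View pics/w3.png

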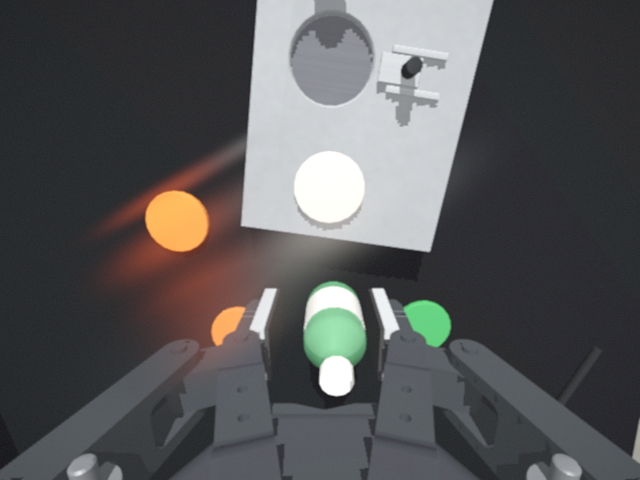

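The wrist view shows the white disc at (329,187), the recess at (332,60), the pin at (412,67), and the bottle well behind the gripper. I measure from it.

```bash
python3 - <<'E'
from h import *
c=imaging.calibration("wrist");im=cv2.imread("pics/w3.png");g=cv2.cvtColor(im,cv2.COLOR_BGR2GRAY)
print(g[187,329],g[60,332],g[130,300],g[80,270],g[90,332])
print("disc",blob(im,g>225,(329,187),c,.048))
# recess rim: gradient search radially
ce=np.array([332.,60.]);P=[]
for z0 in [0]:
  for a in np.linspace(0,2*np.pi,120,endpoint=False):
    d=np.array([np.cos(a),np.sin(a)]); prof=[]
    rr=np.arange(34,56,.5)
    pts=[ce+d*r for r in rr]
    if any(p[1]<1 for p in pts): continue
    v=np.array([g[int(round(p[1])),int(round(p[0]))] for p in pts],float); v=np.convolve(np.pad(v,2,'edge'),np.ones(5)/5,'valid')
    k=np.argmax(np.gradient(v)[2:-2])+2
    P.append(ray(c,pts[k],.04)[:2])
P=np.array(P)
from scipy.optimize import least_squares
f=least_squares(lambda s:np.hypot(P[:,0]-s[0],P[:,1]-s[1])-s[2],[.57,.01,.038],loss='soft_l1',f_scale=.001); print(len(P),f.x.round(4),np.abs(f.fun).mean())
# deck corners minarea
for a in outline_of("wrist","lightbox")[:1]: print(a['confidence'])
print([ray(c,p,.04).round(4)[:2] for p in ((242,227),(431,251))])
print("pin",ray(c,(412,67),.0705),ray(c,(415,62),.0705))
E
```

```text
255 143 208 211 147
disc (np.int32(16), array([ 294,  151,   71,   72, 3997], dtype=int32), array([ 0.5544, -0.1008]), array([0.0686, 0.0689]))
120 [0.571  0.0118 0.0379] 0.000713505306593433
0.67
[array([ 0.4596, -0.1309]), array([ 0.6534, -0.1829])]
pin [ 0.6345546  -0.00862823  0.0705    ] [ 0.63718277 -0.0052549   0.0705    ]
```

Request:
jog_arm([
  {"travel":[0.4,2.1,0],"delta_rot":[0,0,0.01],"fingers":4},
  {"travel":[0.4,2.1,4],"delta_rot":[0,0,0.01],"fingers":4},
  {"travel":[0.4,2.1,8],"delta_rot":[0,0,0.01],"fingers":4},
  {"travel":[0.4,2.1,12],"delta_rot":[0,0,0.01],"fingers":4},
  {"travel":[0.4,2.1,15],"delta_rot":[0,0,0.01],"fingers":4},
  {"travel":[0.4,2.1,17],"delta_rot":[0,0,0.01],"fingers":4},
  {"travel":[0.4,2.1,18],"delta_rot":[0,0,0.01],"fingers":4},
  {"travel":[0.4,2.1,18.2],"delta_rot":[0,0,0.01],"fingers":4},
  {"travel":[0.4,2.1,18.3],"delta_rot":[0,0,0.01],"fingers":4},
  {"travel":[0.4,2.1,18.3],"delta_rot":[0,0,0.01],"fingers":4},
  {"travel":[0.4,2.1,18.3],"delta_rot":[0,0,0.01],"fingers":4},
])

```text
time: 4.62
tool_pos: [0.5475, -0.153, 0.0667]
tcp_rot: [0.0, 0.997, -0.071, 0.001]
force: [0.5, 1.4, 0.2]
gripper_width: 0.0396
```

```bash
python3 - <<'E'
from h import *
im=imaging.capture("wrist"); cv2.imwrite("pics/w4.png",im)
o=ctrl.get_obs(); print(o['time'],o['tool_pos'],o['force'])
im=imaging.capture("scene"); cv2.imwrite("pics/s4.png",cv2.resize(im[120:340,120:450],None,fx=2.4,fy=2.4))
E
```

```text
4.6667 [ 0.54742263 -0.15298562  0.06654927] [ 0.38380405 -0.74891297  0.40313649]
```

View pics/w4.png

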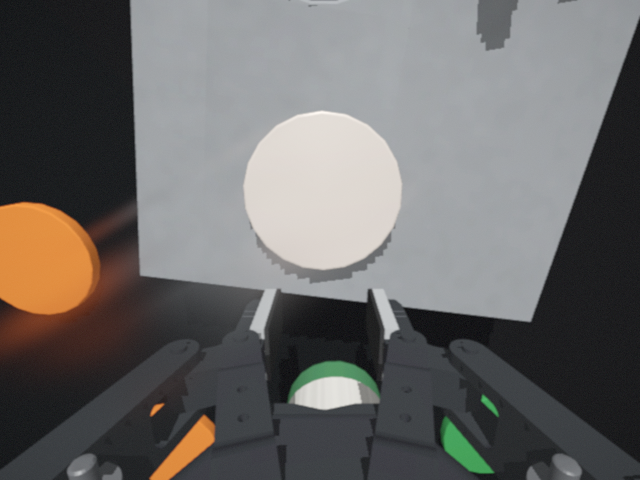

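View pics/s4.png

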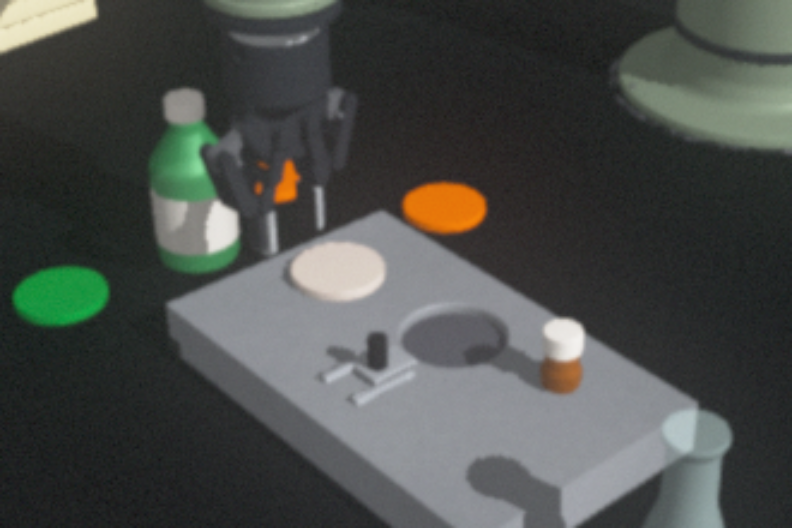

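The fingers straddle the disc's centre line: fingertips at columns 268 and 378, disc at 323. Next I find the deck height with a gentle touch.

Request:
jog_arm([
  {"travel":[0,-0.3,0.4],"delta_rot":[0,0,0],"fingers":4},
  {"travel":[0,-0.3,0.7],"delta_rot":[0,0,0],"fingers":4},
  {"travel":[0,-0.3,0.7],"delta_rot":[0,0,0],"fingers":4},
  {"travel":[0,-0.3,0.7],"delta_rot":[0,0,0],"fingers":4},
  {"travel":[0,-0.3,0.7],"delta_rot":[0,0,0],"fingers":4},
])

```text
time: 5.13
tool_pos: [0.5471, -0.1501, 0.0583]
tcp_rot: [0.0, 0.997, -0.071, -0.0]
force: [0.4, 0.1, 0.4]
gripper_width: 0.0399
```

Request:
jog_arm([
  {"travel":[0,0,0.1],"delta_rot":[0,0,0],"fingers":4},
  {"travel":[0,0,0.2],"delta_rot":[0,0,0],"fingers":4},
  {"travel":[0,0,0.2],"delta_rot":[0,0,0],"fingers":4},
  {"travel":[0,0,0.2],"delta_rot":[0,0,0],"fingers":4},
])

```text
time: 5.47
tool_pos: [0.5471, -0.15, 0.0562]
tcp_rot: [0.0, 0.997, -0.071, -0.0]
force: [-0.3, -0.3, 0.3]
gripper_width: 0.0403
```

Request:
jog_arm([
  {"travel":[0,0,0.1],"delta_rot":[0,0,0],"fingers":4},
  {"travel":[0,0,0.1],"delta_rot":[0,0,0],"fingers":4},
  {"travel":[0,0,0.1],"delta_rot":[0,0,0],"fingers":4},
])

```text
time: 5.72
tool_pos: [0.5473, -0.1501, 0.0556]
tcp_rot: [-0.0, 0.997, -0.071, 0.0]
force: [-1.0, 0.5, 6.3]
gripper_width: 0.04
```

Request:
jog_arm([
  {"travel":[0,0,0.1],"delta_rot":[0,0,0],"fingers":4},
  {"travel":[0,0,0.1],"delta_rot":[0,0,0],"fingers":4},
  {"travel":[0,0,0.1],"delta_rot":[0,0,0],"fingers":4},
])

```text
time: 5.97
tool_pos: [0.5473, -0.1501, 0.0554]
tcp_rot: [-0.0, 0.997, -0.071, 0.0]
force: [-7.1, 2.8, 25.8]
gripper_width: 0.0403
```

```bash
python3 - <<'E'
from h import *
o=ctrl.get_obs(); print(o['time'],o['tool_pos'],o['force'])
im=imaging.capture("scene"); cv2.imwrite("pics/s5.png",cv2.resize(im[160:280,180:330],None,fx=5,fy=5))
E
```

```text
5.9667 [ 0.54729932 -0.15010981  0.05541765] [-7.07972707  2.77167003 25.81177818]
```

View pics/s5.png

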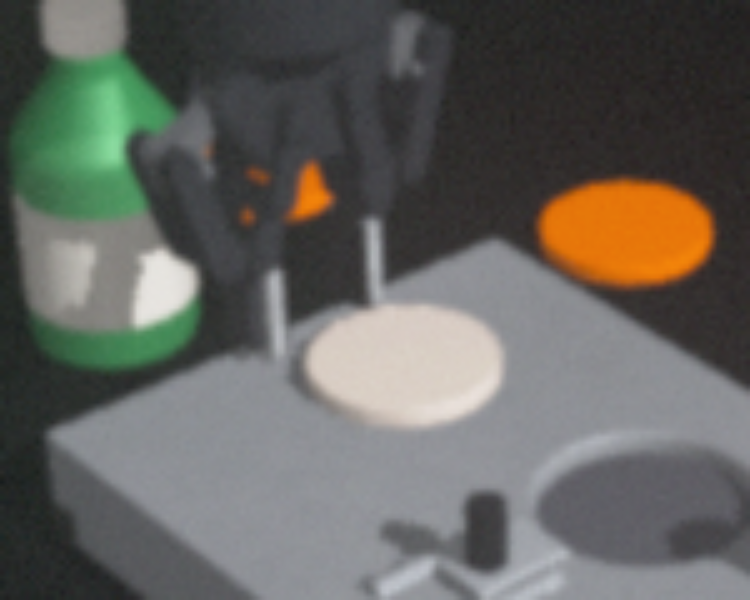

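Contact came at TCP z ≈ 0.0556. I raise the tips to about 2.7 mm above the deck and push slowly.

Request:
jog_arm([
  {"travel":[0,0,-0.4],"delta_rot":[0,0,0],"fingers":4},
  {"travel":[0,0,-0.4],"delta_rot":[0,0,0],"fingers":4},
  {"travel":[0,-0.5,-0.4],"delta_rot":[0,0,0],"fingers":4},
  {"travel":[0,-1,-0.4],"delta_rot":[0,0,0],"fingers":4},
  {"travel":[0,-1.5,-0.4],"delta_rot":[0,0,0],"fingers":4},
  {"travel":[0,-2,-0.4],"delta_rot":[0,0,0],"fingers":4},
  {"travel":[0,-2.5,-0.4],"delta_rot":[0,0,0],"fingers":4},
  {"travel":[0,-3,-0.4],"delta_rot":[0,0,0],"fingers":4},
  {"travel":[0,-3,-0.4],"delta_rot":[0,0,0],"fingers":4},
])

```text
time: 6.77
tool_pos: [0.5516, -0.1189, 0.0582]
tcp_rot: [-0.0, 0.998, -0.07, -0.0]
force: [0.1, -0.0, 0.3]
gripper_width: 0.0398
```

```bash
python3 - <<'E'
from h import *
o=ctrl.get_obs(); print(o['time'],o['tool_pos'],o['force'])
c=imaging.calibration("wrist");im=imaging.capture("wrist"); cv2.imwrite("pics/w6.png",im)
E
```

```text
6.7667 [ 0.55161295 -0.11886952  0.05816962] [ 0.12258155 -0.03677742  0.32490447]
```

View pics/w6.png

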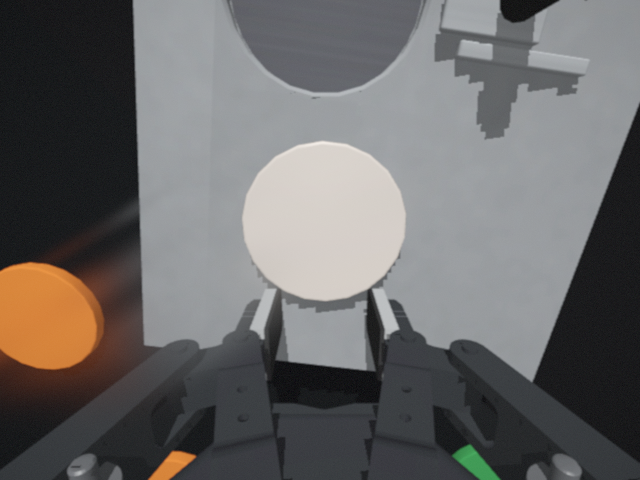

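The disc at (324,220) sits evenly against both fingertips and lines up with the recess, centred near column 327. I carry on.

Request:
jog_arm([
  {"travel":[0,-0.5,0],"delta_rot":[0,0,0],"fingers":4},
  {"travel":[0,-1.1,0],"delta_rot":[0,0,0],"fingers":4},
  {"travel":[0,-1.7,0],"delta_rot":[0,0,0],"fingers":4},
  {"travel":[0,-2.3,0],"delta_rot":[0,0,0],"fingers":4},
  {"travel":[0,-2.9,0],"delta_rot":[0,0,0],"fingers":4},
  {"travel":[0,-3.5,0],"delta_rot":[0,0,0],"fingers":4},
  {"travel":[0,-4.1,0],"delta_rot":[0,0,0],"fingers":4},
  {"travel":[0,-4.7,0],"delta_rot":[0,0,0],"fingers":4},
  {"travel":[0,-5.3,0],"delta_rot":[0,0,0],"fingers":4},
  {"travel":[0,-5.9,0],"delta_rot":[0,0,0],"fingers":4},
  {"travel":[0,-6.4,0],"delta_rot":[0,0,0],"fingers":4},
  {"travel":[0,-6.4,0],"delta_rot":[0,0,0],"fingers":4},
])

```text
time: 7.82
tool_pos: [0.5606, -0.0556, 0.0582]
tcp_rot: [-0.0, 0.998, -0.07, -0.0]
force: [0.7, -0.2, -0.8]
gripper_width: 0.0402
```

```bash
python3 - <<'E'
from h import *
o=ctrl.get_obs(); print(o['time'],o['tool_pos'],o['force'])
c=imaging.calibration("wrist");im=imaging.capture("wrist"); cv2.imwrite("pics/w7.png",im)
print(proj(c,(.570,.0118,.04)))
E
```

```text
7.8167 [ 0.56064189 -0.05557957  0.05823421] [ 0.71485355 -0.20179619 -0.75047762]
[323.77298197 159.0388979 ]
```

View pics/w7.png

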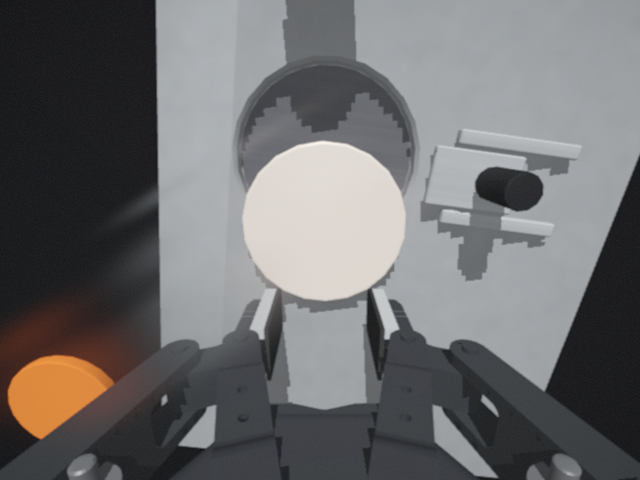

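The disc at (324,220) overhangs the recess, whose centre is about (326,147). About 29 mm remain, so I slow down.

Request:
jog_arm([
  {"travel":[0,-0.3,0],"delta_rot":[0,0,0],"fingers":4},
  {"travel":[0,-0.6,0],"delta_rot":[0,0,0],"fingers":4},
  {"travel":[0,-0.9,0],"delta_rot":[0,0,0],"fingers":4},
  {"travel":[0,-1.2,0],"delta_rot":[0,0,0],"fingers":4},
  {"travel":[0,-1.5,0],"delta_rot":[0,0,0],"fingers":4},
  {"travel":[0,-1.8,0],"delta_rot":[0,0,0],"fingers":4},
  {"travel":[0,-2,0],"delta_rot":[0,0,0],"fingers":4},
  {"travel":[0,-2.2,0],"delta_rot":[0,0,0],"fingers":4},
  {"travel":[0,-2.4,0],"delta_rot":[0,0,0],"fingers":4},
  {"travel":[0,-2.4,0],"delta_rot":[0,0,0],"fingers":4},
])

```text
time: 8.7
tool_pos: [0.5639, -0.0327, 0.0582]
tcp_rot: [-0.0, 0.997, -0.071, -0.0]
force: [0.0, 0.3, 0.4]
gripper_width: 0.0396
```

```bash
python3 - <<'E'
from h import *
o=ctrl.get_obs(); print(o['time'],o['tool_pos'],o['force'])
c=imaging.calibration("wrist");im=imaging.capture("wrist"); cv2.imwrite("pics/w8.png",im)
E
```

```text
8.7 [ 0.56387779 -0.03268812  0.05824199] [0.03657376 0.25170682 0.44012705]
```

View pics/w8.png

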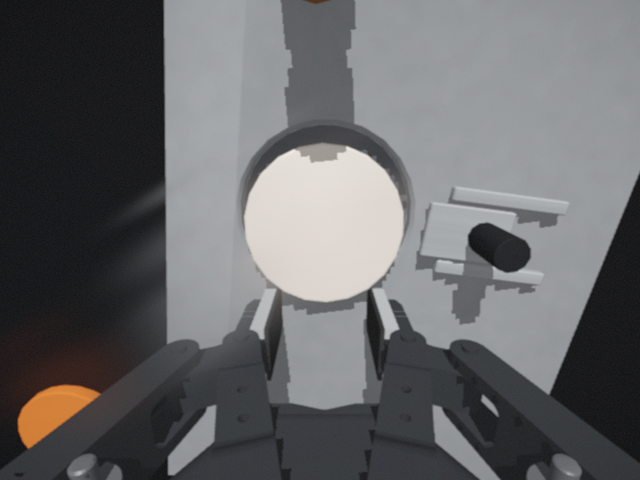

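The disc at (324,222) is now tipping into the recess, with its far edge at row 143 below the rim. A few more millimetres.

Request:
jog_arm([
  {"travel":[0,-0.1,0],"delta_rot":[0,0,0],"fingers":4},
  {"travel":[0,-0.2,0],"delta_rot":[0,0,0],"fingers":4},
  {"travel":[0,-0.3,0],"delta_rot":[0,0,0],"fingers":4},
  {"travel":[0,-0.4,0],"delta_rot":[0,0,0],"fingers":4},
  {"travel":[0,-0.5,0],"delta_rot":[0,0,0],"fingers":4},
  {"travel":[0,-0.5,0],"delta_rot":[0,0,0],"fingers":4},
  {"travel":[0,-0.5,0],"delta_rot":[0,0,0],"fingers":4},
])

```text
time: 9.33
tool_pos: [0.5646, -0.0282, 0.0583]
tcp_rot: [0.0, 0.997, -0.071, 0.0]
force: [0.3, 0.9, -0.2]
gripper_width: 0.0402
```

```bash
python3 - <<'E'
from h import *
o=ctrl.get_obs(); print(o['time'],o['tool_pos'],o['force'])
c=imaging.calibration("wrist");im=imaging.capture("wrist"); cv2.imwrite("pics/w9.png",im)
E
```

```text
9.3333 [ 0.56456841 -0.02819728  0.058305  ] [ 0.30212977  0.861849   -0.16371163]
```

View pics/w9.png

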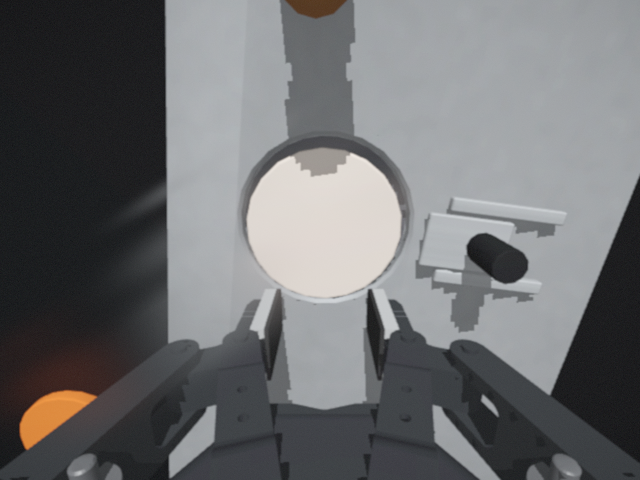

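The disc at (325,222) now looks down inside the rim. I back off, rise and check.

Request:
jog_arm([
  {"travel":[0,0.4,0],"delta_rot":[0,0,0],"fingers":4},
  {"travel":[0,0.8,0],"delta_rot":[0,0,0],"fingers":4},
  {"travel":[0,0.8,-3],"delta_rot":[0,0,0],"fingers":4},
  {"travel":[0,0.8,-6],"delta_rot":[0,0,0],"fingers":4},
  {"travel":[0,0.8,-10],"delta_rot":[0,0,0],"fingers":4},
  {"travel":[0,0.8,-10],"delta_rot":[0,0,0],"fingers":4},
  {"travel":[0,0.8,-10],"delta_rot":[0,0,0],"fingers":4},
  {"travel":[0,0.8,-10],"delta_rot":[0,0,0],"fingers":4},
])

```text
time: 10.05
tool_pos: [0.5632, -0.0363, 0.1582]
tcp_rot: [-0.0, 0.997, -0.071, -0.0]
force: [-0.5, 0.8, -0.6]
gripper_width: 0.0399
```

```bash
python3 - <<'E'
from h import *
o=ctrl.get_obs(); print(o['time'],o['tool_pos'],o['force'])
c=imaging.calibration("wrist");im=imaging.capture("wrist"); cv2.imwrite("pics/w10.png",im)
g=cv2.cvtColor(im,cv2.COLOR_BGR2GRAY)
s=proj(c,(.570,.009,.04)).astype(int)
for th in (215,225): print("disc",blob(im,g>th,tuple(s),c,.04))
print("recess proj",proj(c,(.570,.0118,.04)))
print("pin",[(a['xy'],a['confidence'],ray(c,a['xy'],.0585).round(4)) for a in tip_of("wrist","keeper_pin")[:2]])
im=imaging.capture("scene"); cv2.imwrite("pics/s10.png",cv2.resize(im[200:320,200:400],None,fx=4,fy=4,interpolation=cv2.INTER_CUBIC))
E
```

```text
10.05 [ 0.56318927 -0.03633754  0.15815631] [-0.48216425  0.82606336 -0.60451122]
disc (np.int32(2), array([ 277,  135,  105,  104, 7375], dtype=int32), array([0.5703, 0.0049]), array([0.0704, 0.0721]))
disc (np.int32(2), array([ 277,  135,   95,   97, 6877], dtype=int32), array([0.5696, 0.0068]), array([0.067 , 0.0692]))
recess proj [323.97242705 178.24799119]
pin [([423.4, 194.8], 0.97, array([ 0.6357, -0.0067,  0.0585]))]
```

View pics/w10.png

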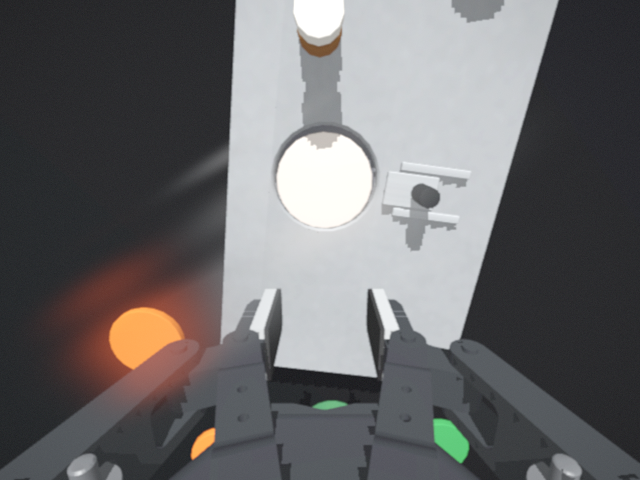

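View pics/s10.png

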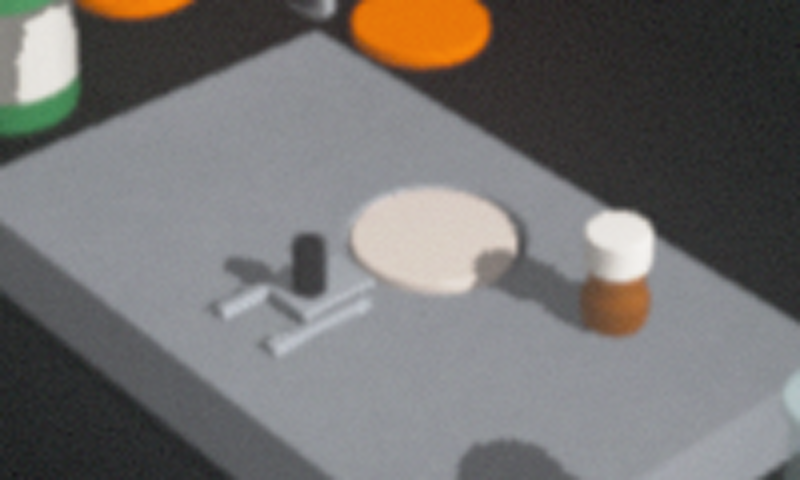

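```bash
python3 - <<'E'
import cv2
im=cv2.imread("pics/w10.png"); a=cv2.resize(im[115:245,260:390],(560,560),interpolation=cv2.INTER_CUBIC)
from h import *
im2=imaging.capture("scene"); b=cv2.resize(im2[240:280,280:340],(780,520),interpolation=cv2.INTER_CUBIC)
cv2.imwrite("pics/z1.png",a); cv2.imwrite("pics/z2.png",b)
E
```

```text
(no output)
```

View pics/z1.png

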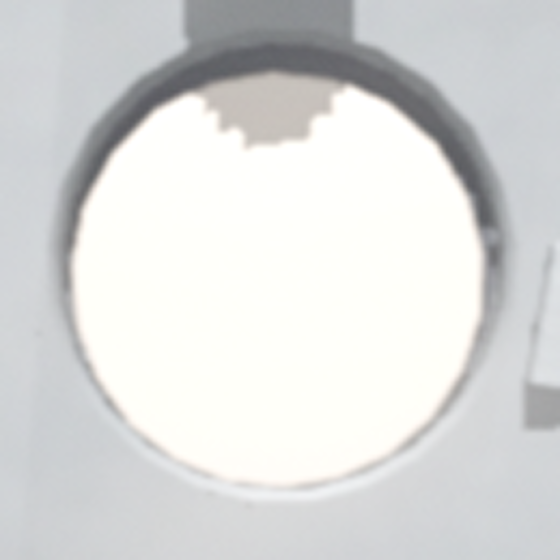

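View pics/z2.png

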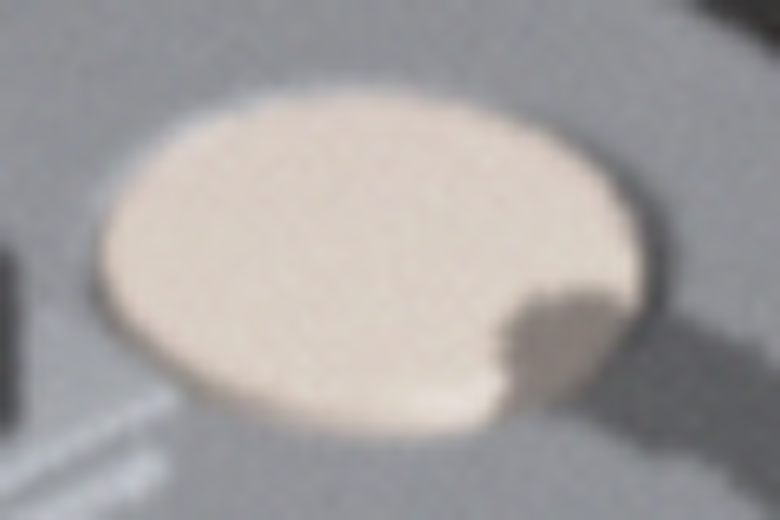

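```bash
cat > fit.py <<'E'
from h import *
from scipy.optimize import least_squares
def contour(im,th,seed):
    g=cv2.GaussianBlur(cv2.cvtColor(cv2.resize(im,None,fx=4,fy=4,interpolation=cv2.INTER_CUBIC),cv2.COLOR_BGR2LAB)[:,:,2] if th<0 else cv2.cvtColor(cv2.resize(im,None,fx=4,fy=4,interpolation=cv2.INTER_CUBIC),cv2.COLOR_BGR2GRAY),(5,5),0)
    m=(g>abs(th)).astype(np.uint8); n,l,s,_=cv2.connectedComponentsWithStats(m); i=l[seed[1]*4,seed[0]*4]
    cs,_=cv2.findContours((l==i).astype(np.uint8),cv2.RETR_EXTERNAL,cv2.CHAIN_APPROX_NONE); k=max(cs,key=cv2.contourArea)
    k=cv2.convexHull(k)[:,0]/4.-.375
    return k
def report(n,im,c,th,seed):
    k=contour(im,th,seed).astype(np.float32); e=cv2.fitEllipse(k)
    print(n,"obs ellipse",np.round(e[0],2),np.round(e[1],2),round(e[2],1))
    return e
def pred(c,x,y,z,r=.035):
    t=np.linspace(0,2*np.pi,100); return cv2.fitEllipse(np.array([proj(c,(x+r*np.cos(a),y+r*np.sin(a),z)) for a in t],np.float32))
E
python3 - <<'E'
from fit import *
c=imaging.calibration("scene")
im0=cv2.imread("pics/scene0.png"); report("before",im0,c,185,(261,233)); print("pred .048",pred(c,.5544,-.1005,.048))
im1=imaging.capture("scene")
g=cv2.cvtColor(im1,cv2.COLOR_BGR2GRAY);print(g[260,309],g[250,290],g[285,320])
for th in (165,180): report("now",im1,c,th,(306,256))
for z in (.040,.044,.048): print(z,pred(c,.569,.0095,z))
w=cv2.imread("pics/w10.png"); cw=imaging.calibration("wrist")
for z in (.040,.044,.048): print("w",z,pred(cw,.569,.0095,z))
report("w",w,cw,228,(324,180))
w0=cv2.imread("pics/w3.png");report("w3",w0,cw,228,(329,187))
E
```

```text
before obs ellipse [261.22 232.39] [23.93 38.31] 92.4
pred .048 ((259.50457763671875, 231.2886505126953), (21.47321891784668, 39.71620559692383), 87.30986022949219)
207 152 149
now obs ellipse [307.97 259.41] [27.25 41.71] 98.2
now obs ellipse [308.26 259.51] [26.01 40.72] 97.5
0.04 ((307.1798095703125, 258.6099853515625), (24.133710861206055, 41.4963493347168), 89.98531341552734)
0.044 ((307.18328857421875, 256.6761779785156), (24.07604217529297, 41.58250045776367), 89.99446105957031)
0.048 ((307.186767578125, 254.7342987060547), (24.017684936523438, 41.669002532958984), 90.0035400390625)
w 0.04 ((323.53515625, 179.4623260498047), (96.59147644042969, 97.48015594482422), 178.43319702148438)
w 0.044 ((323.52191162109375, 180.10096740722656), (98.15021514892578, 98.99423217773438), 178.2747344970703)
w 0.048 ((323.5082092285156, 180.7594451904297), (99.76012420654297, 100.55612182617188), 178.0864715576172)
w obs ellipse [324.32 181.08] [ 94.11 100.52] 171.0
w3 obs ellipse [328.93 186.22] [70.94 71.52] 14.0
```

```bash
python3 - <<'E'
from h import *
for t in ((.637,-.0075,.158),): print(todelta(t,np.deg2rad(-15.5)))
print(todelta((.60,-.09,.158),np.deg2rad(-15.5)))
c=imaging.calibration("wrist");print(-c['R'].T@c['t'], c['R'][2])
E
```

```text
(array([ 6.91, -3.9 , -0.06]), array([0.001, 0.001, 0.128]))
(array([ 4.42,  4.79, -0.05]), array([0.001, 0.001, 0.128]))
[0.5739073  0.03945307 0.28286294] [-0.04360943 -0.29465049 -0.95460951]
```

Request:
jog_arm([
  {"travel":[2,-1,0],"delta_rot":[0,0,0.06],"fingers":4},
  {"travel":[5,-3,0],"delta_rot":[0,0,0.128],"fingers":4},
  {"travel":[6.9,-3.9,0],"delta_rot":[0,0,0.128],"fingers":4},
  {"travel":[6.9,-3.9,0],"delta_rot":[0,0,0.128],"fingers":4},
  {"travel":[6.9,-3.9,0],"delta_rot":[0,0,0.128],"fingers":4},
  {"travel":[6.9,-3.9,0],"delta_rot":[0,0,0.128],"fingers":4},
])

```text
time: 10.8
tool_pos: [0.6365, -0.0079, 0.1577]
tcp_rot: [0.0, 0.991, -0.135, -0.001]
force: [-0.2, 0.3, 0.0]
gripper_width: 0.04
```

```bash
python3 - <<'E'
from h import *
o=ctrl.get_obs(); print(o['time'],o['tool_pos'],o['tcp_rot'])
im=imaging.capture("wrist"); cv2.imwrite("pics/w11.png",im)
im=imaging.capture("scene"); cv2.imwrite("pics/s11.png",cv2.resize(im[200:320,200:400],None,fx=4,fy=4,interpolation=cv2.INTER_CUBIC))
im=imaging.capture("top"); cv2.imwrite("pics/t11.png",cv2.resize(im[150:250,260:400],None,fx=5,fy=5,interpolation=cv2.INTER_CUBIC))
E
```

```text
10.8 [ 0.63651521 -0.00786042  0.15766097] [ 3.37701749e-04  9.90874688e-01 -1.34784431e-01 -6.29563600e-04]
```

View pics/w11.png

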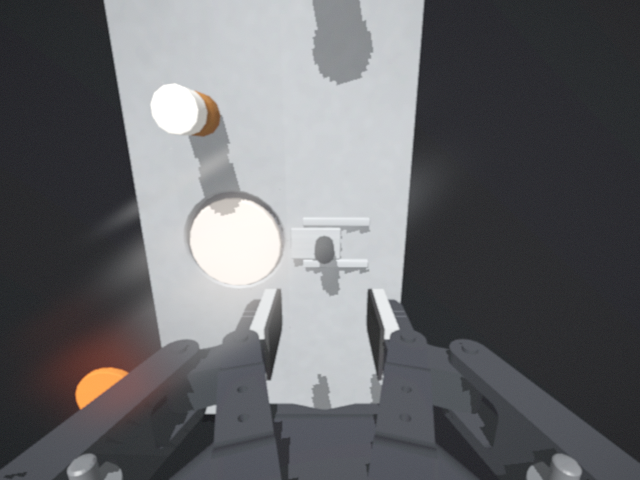

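View pics/s11.png

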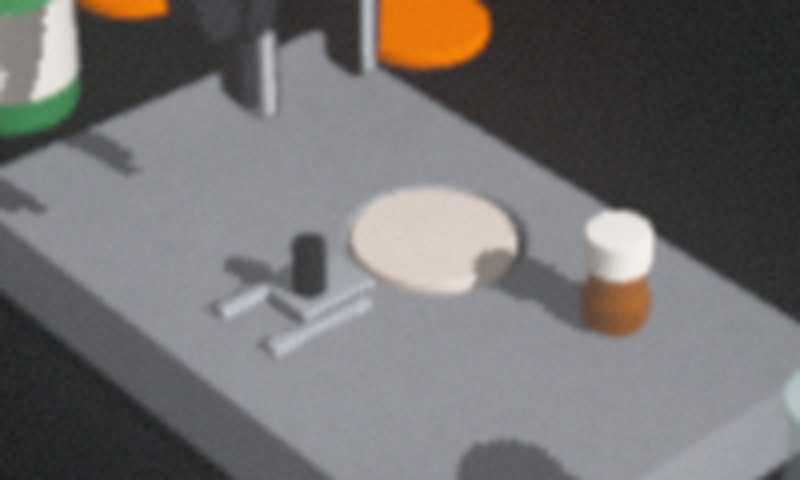

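View pics/t11.png

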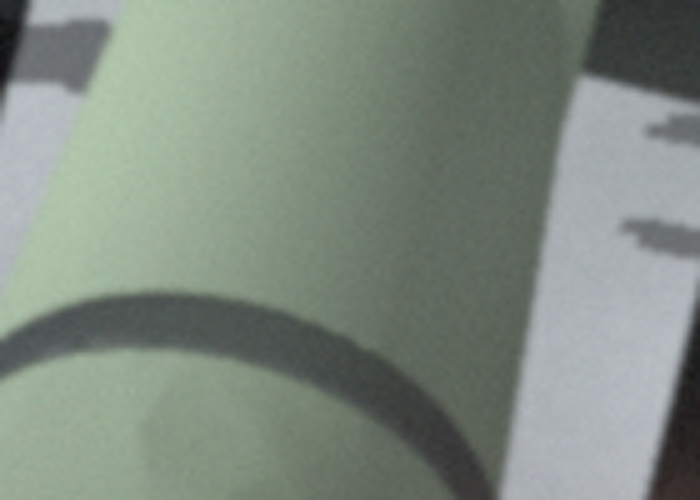

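```bash
python3 - <<'E'
from fit import *
im=imaging.capture("scene"); c=imaging.calibration("scene")
S=12;x0,y0=278,238
b=cv2.resize(im[y0:y0+44,x0:x0+62],None,fx=S,fy=S,interpolation=cv2.INTER_CUBIC)
def draw(b,x,y,z,r,col,c,x0,y0,S):
    t=np.linspace(0,2*np.pi,200);p=np.array([proj(c,(x+r*np.cos(a),y+r*np.sin(a),z)) for a in t]);p=((p-[x0,y0]+.5)*S).astype(np.int32);cv2.polylines(b,[p],True,col,1)
draw(b,.570,.0118,.04,.038,(0,0,255),c,x0,y0,S); draw(b,.5696,.0095,.04,.035,(0,255,0),c,x0,y0,S)
im0=cv2.imread("pics/scene0.png");x1,y1=232,212
d=cv2.resize(im0[y1:y1+44,x1:x1+62],None,fx=S,fy=S,interpolation=cv2.INTER_CUBIC)
draw(d,.5544,-.1005,.048,.035,(0,255,0),c,x1,y1,S);draw(d,.5544,-.1005,.040,.035,(255,0,0),c,x1,y1,S)
cv2.imwrite("pics/z3.png",cv2.resize(np.vstack([b,d]),(420,596)))
cv2.imwrite("pics/z3.png",cv2.resize(np.hstack([b,d]),(800,284)))
w=cv2.imread("pics/w11.png"); cw=imaging.calibration("wrist"); S=4;x0,y0=170,175
e=cv2.resize(w[y0:y0+130,x0:x0+190],None,fx=S,fy=S,interpolation=cv2.INTER_CUBIC)
draw(e,.570,.0118,.04,.038,(0,0,255),cw,x0,y0,S); draw(e,.5696,.0095,.04,.035,(0,255,0),cw,x0,y0,S)
cv2.imwrite("pics/z4.png",e)
E
```

```text
(no output)
```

View pics/z3.png

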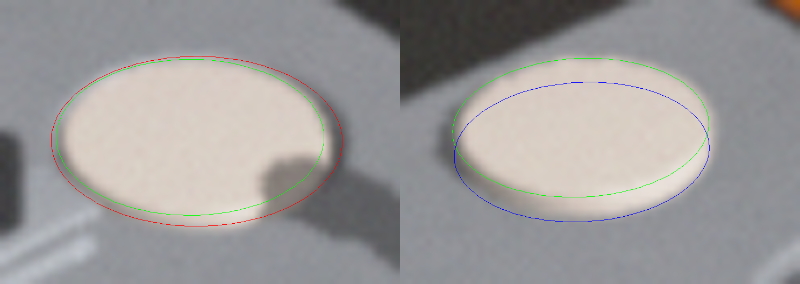

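View pics/z4.png

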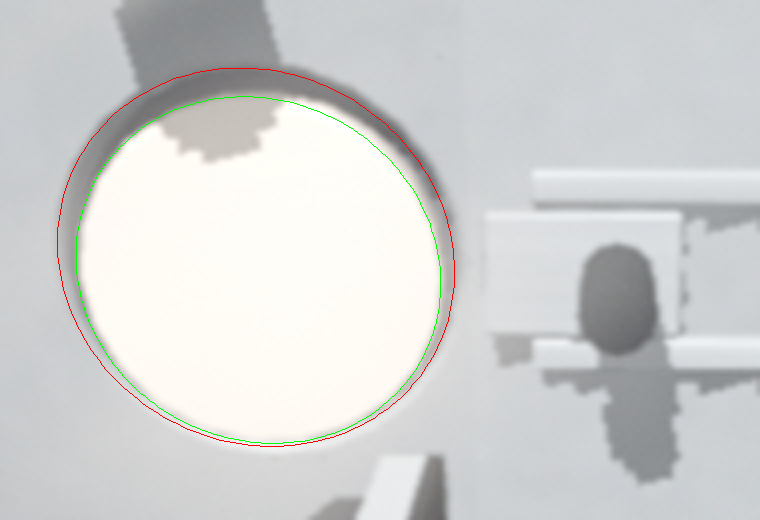

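Wrist view: the disc (243,240 in w11) lies inside the rim all round. The scene view still hints at a slight tilt, with a thin sliver at its front edge. I check by sweeping the fingertips about 2.7 mm above the deck a little past the rim. That misses a flush disc and nudges in a perched one.

Request:
jog_arm([
  {"travel":[-3,2.7,0],"delta_rot":[0,0,-0.06],"fingers":4},
  {"travel":[-6.15,5.55,0],"delta_rot":[0,0,-0.128],"fingers":4},
  {"travel":[-6.15,5.55,0],"delta_rot":[0,0,-0.128],"fingers":4},
  {"travel":[-6.15,5.55,2],"delta_rot":[0,0,-0.128],"fingers":4},
  {"travel":[-6.15,5.55,5],"delta_rot":[0,0,-0.128],"fingers":4},
  {"travel":[-6.15,5.55,8],"delta_rot":[0,0,-0.128],"fingers":4},
  {"travel":[-6.15,5.55,9.8],"delta_rot":[0,0,-0.128],"fingers":4},
  {"travel":[-6.15,5.55,9.8],"delta_rot":[0,0,-0.128],"fingers":4},
  {"travel":[-6.15,5.55,9.8],"delta_rot":[0,0,-0.128],"fingers":4},
])

```text
time: 11.75
tool_pos: [0.5628, -0.0448, 0.0604]
tcp_rot: [0.0, 0.997, -0.071, -0.001]
force: [0.4, -0.7, -0.1]
gripper_width: 0.0404
```

```bash
python3 - <<'E'
from h import *
o=ctrl.get_obs(); print(o['time'],o['tool_pos'],o['tcp_rot'],o['force'])
print(todelta((.5642,-.030,.0578),np.deg2rad(-8)))
im=imaging.capture("wrist"); cv2.imwrite("pics/w12.png",im)
E
```

```text
11.75 [ 0.56277748 -0.04482351  0.06038883] [ 1.21920885e-04  9.97453229e-01 -7.13215539e-02 -5.25719583e-04] [ 0.38367978 -0.65274028 -0.06833614]
(array([-0.07, -1.49,  0.26]), array([ 0.   ,  0.001, -0.003]))
```

View pics/w12.png

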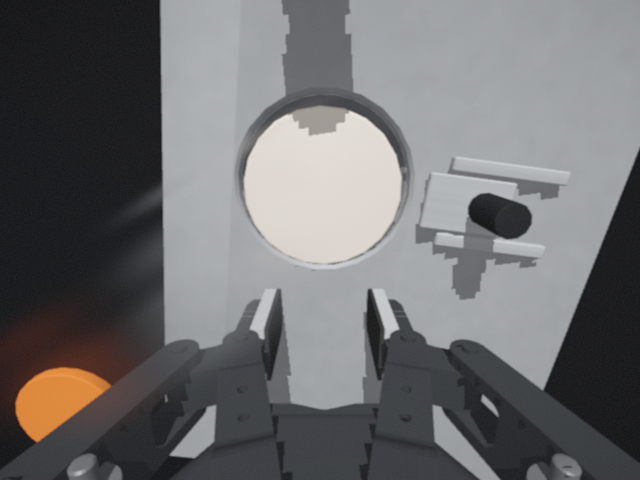

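Request:
jog_arm([
  {"travel":[0,-0.5,0.25],"delta_rot":[0,0,0],"fingers":4},
  {"travel":[0,-1,0.25],"delta_rot":[0,0,0],"fingers":4},
  {"travel":[0,-1.4,0.25],"delta_rot":[0,0,0],"fingers":4},
  {"travel":[0,-1.7,0.25],"delta_rot":[0,0,0],"fingers":4},
  {"travel":[0,-1.9,0.25],"delta_rot":[0,0,0],"fingers":4},
  {"travel":[0,-2.1,0.25],"delta_rot":[0,0,0],"fingers":4},
  {"travel":[0,-2.2,0.25],"delta_rot":[0,0,0],"fingers":4},
  {"travel":[0,-2.2,0.25],"delta_rot":[0,0,0],"fingers":4},
])

```text
time: 12.47
tool_pos: [0.5663, -0.0224, 0.0579]
tcp_rot: [-0.0, 0.997, -0.071, 0.0]
force: [0.7, -0.7, 0.1]
gripper_width: 0.0401
```

```bash
python3 - <<'E'
from fit import *
o=ctrl.get_obs(); print(o['time'],o['tool_pos'],o['force'])
c=imaging.calibration("wrist")
im=imaging.capture("wrist"); cv2.imwrite("pics/w13.png",im)
im7=cv2.imread("pics/w7.png"); g=cv2.cvtColor(im,cv2.COLOR_BGR2GRAY); print(g[220,324])
for n in (6,7,12,13): report("w%d"%n,cv2.imread(f"pics/w{n}.png"),c,215,(324,200))
E
```

```text
12.4667 [ 0.56633309 -0.02242907  0.05785319] [ 0.66056541 -0.70766958  0.05021829]
217Traceback (most recent call last):
  File "<stdin>", line 6, in <module>
  File "fit.py", line 10, in report
    k=contour(im,th,seed).astype(np.float32); e=cv2.fitEllipse(k)
                                                ~~~~~~~~~~~~~~^^^
cv2.error: OpenCV(4.12.0) /io/opencv/modules/imgproc/src/shapedescr.cpp:361: error: (-201:Incorrect size of input array) There should be at least 5 points to fit the ellipse in function 'fitEllipseNoDirect'
```

View pics/w13.png

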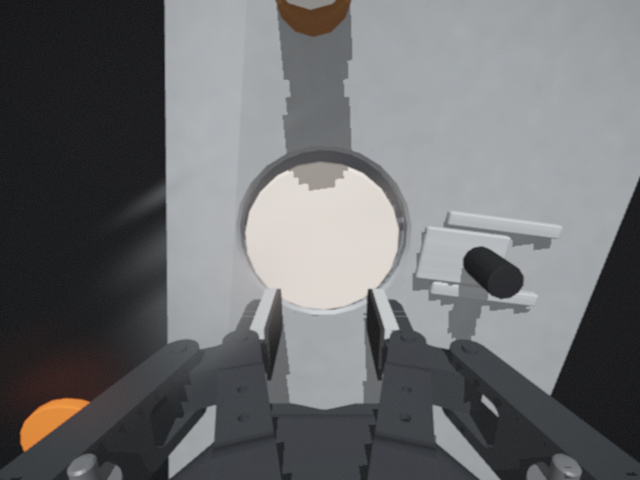

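The fingertips passed over the rim line without moving the disc: it keeps the same gaps to the rim, and its apparent width fell from 163 to 153 px. So it lies flush. Now the keeper.

Request:
jog_arm([
  {"travel":[0,0,-3],"delta_rot":[0,0,0],"fingers":4},
  {"travel":[0,0,-6],"delta_rot":[0,0,0],"fingers":4},
  {"travel":[2,-0.8,-8],"delta_rot":[0,0,0.06],"fingers":4},
  {"travel":[5,-1.8,-8],"delta_rot":[0,0,0.128],"fingers":4},
  {"travel":[6.8,-2.5,-8],"delta_rot":[0,0,0.128],"fingers":4},
  {"travel":[6.8,-2.5,-8],"delta_rot":[0,0,0.128],"fingers":4},
  {"travel":[6.8,-2.5,-7],"delta_rot":[0,0,0.128],"fingers":4},
  {"travel":[6.8,-2.5,-4.5],"delta_rot":[0,0,0.128],"fingers":4},
  {"travel":[6.8,-2.5,-3],"delta_rot":[0,0,0.128],"fingers":4},
  {"travel":[6.8,-2.5,-3],"delta_rot":[0,0,0.128],"fingers":4},
  {"travel":[6.8,-2.5,-3],"delta_rot":[0,0,0.128],"fingers":4},
])

```text
time: 13.43
tool_pos: [0.6361, -0.0082, 0.0871]
tcp_rot: [0.0, 0.991, -0.135, -0.001]
force: [0.2, -0.2, 1.5]
gripper_width: 0.04
```

```bash
python3 - <<'E'
from h import *
o=ctrl.get_obs(); print(o['time'],o['tool_pos'],o['force'])
im=imaging.capture("wrist"); cv2.imwrite("pics/w14.png",im)
E
```

```text
13.4333 [ 0.63607437 -0.00817663  0.08709993] [ 0.15043634 -0.23193705  1.45048592]
```

View pics/w14.png

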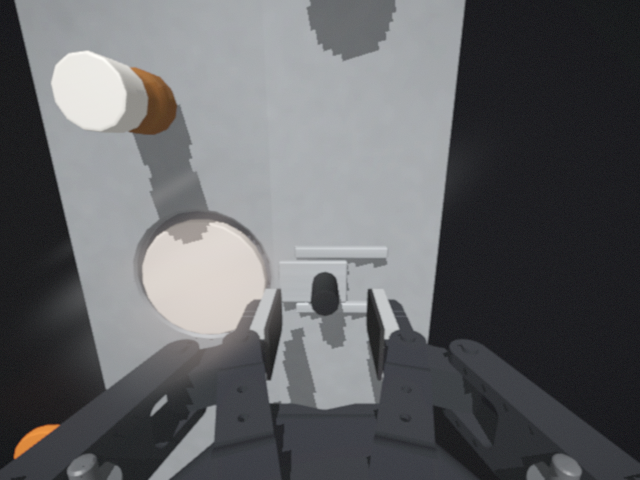

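The pin top at (325,305) sits centred between the fingertips at 270 and 380. I lower around it.

Request:
jog_arm([
  {"travel":[0,0,0.8],"delta_rot":[0,0,0],"fingers":4},
  {"travel":[0,0,1.6],"delta_rot":[0,0,0],"fingers":4},
  {"travel":[0,0,2.1],"delta_rot":[0,0,0],"fingers":4},
  {"travel":[0,0,2.1],"delta_rot":[0,0,0],"fingers":4},
  {"travel":[0,0,2.1],"delta_rot":[0,0,0],"fingers":4},
])

```text
time: 13.9
tool_pos: [0.637, -0.0076, 0.0665]
tcp_rot: [0.0, 0.991, -0.135, -0.0]
force: [0.1, -0.1, 0.8]
gripper_width: 0.0399
```

```bash
python3 - <<'E'
from h import *
o=ctrl.get_obs(); print(o['time'],o['tool_pos'],o['force'])
im=imaging.capture("wrist"); cv2.imwrite("pics/w15.png",im)
E
```

```text
13.9 [ 0.63696152 -0.00757078  0.06650514] [ 0.07217521 -0.08370335  0.84540357]
```

View pics/w15.png

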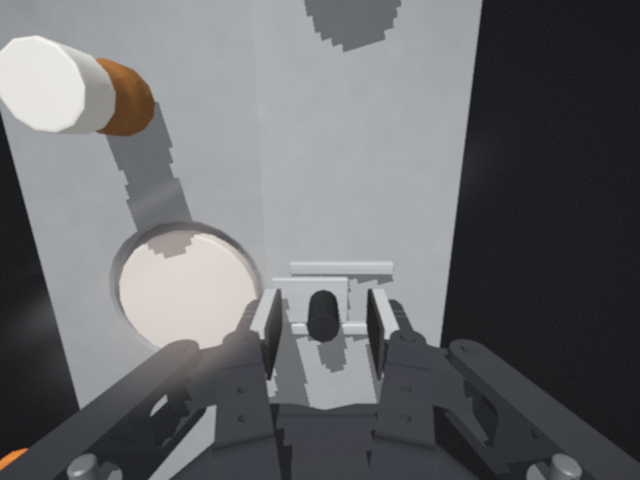

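The pin at (322,318) is between the pads and the rails are level in the image, so the axes are aligned. I push along tool -x.

Request:
jog_arm([
  {"travel":[-0.5,0,0],"delta_rot":[0,0,0],"fingers":4},
  {"travel":[-1,0,0],"delta_rot":[0,0,0],"fingers":4},
  {"travel":[-1.3,0,0],"delta_rot":[0,0,0],"fingers":4},
  {"travel":[-1.6,0,0],"delta_rot":[0,0,0],"fingers":4},
  {"travel":[-1.9,0,0],"delta_rot":[0,0,0],"fingers":4},
  {"travel":[-2.2,0,0],"delta_rot":[0,0,0],"fingers":4},
  {"travel":[-2.5,0,0],"delta_rot":[0,0,0],"fingers":4},
  {"travel":[-2.8,0,0],"delta_rot":[0,0,0],"fingers":4},
  {"travel":[-3.1,0,0],"delta_rot":[0,0,0],"fingers":4},
  {"travel":[-3.4,0,0],"delta_rot":[0,0,0],"fingers":4},
  {"travel":[-3.7,0,0],"delta_rot":[0,0,0],"fingers":4},
  {"travel":[-3.7,0,0],"delta_rot":[0,0,0],"fingers":4},
])

```text
time: 14.95
tool_pos: [0.6009, 0.0026, 0.0668]
tcp_rot: [-0.0, 0.991, -0.135, -0.0]
force: [-0.7, -0.1, 0.1]
gripper_width: 0.0403
```

Request:
jog_arm([
  {"travel":[-0.15,0,0],"delta_rot":[0,0,0],"fingers":4},
  {"travel":[-0.3,0,0],"delta_rot":[0,0,0],"fingers":4},
  {"travel":[-0.4,0,0],"delta_rot":[0,0,0],"fingers":4},
  {"travel":[-0.4,0,0],"delta_rot":[0,0,0],"fingers":4},
])

```text
time: 15.28
tool_pos: [0.5977, 0.0034, 0.0668]
tcp_rot: [0.0, 0.991, -0.135, 0.0]
force: [1.6, 0.1, -2.1]
gripper_width: 0.0402
```

```bash
python3 - <<'E'
from h import *
o=ctrl.get_obs(); print(o['time'],o['tool_pos'],o['force'])
im=imaging.capture("wrist"); cv2.imwrite("pics/w16.png",im)
E
```

```text
15.2833 [0.59766749 0.00342018 0.06682503] [ 1.62815842  0.05903904 -2.08029111]
```

View pics/w16.png

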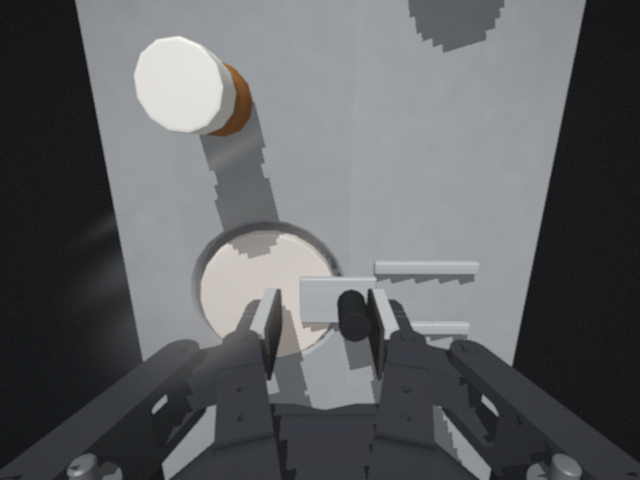

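The pin at (355,318) rides against the far pad and the tongue now reaches over the disc. A few more millimetres to the stop, watching the force.

Request:
jog_arm([
  {"travel":[-0.1,0,0],"delta_rot":[0,0,0],"fingers":4},
  {"travel":[-0.2,0,0],"delta_rot":[0,0,0],"fingers":4},
  {"travel":[-0.2,0,0],"delta_rot":[0,0,0],"fingers":4},
  {"travel":[-0.2,0,0],"delta_rot":[0,0,0],"fingers":4},
])

```text
time: 15.67
tool_pos: [0.5972, 0.0035, 0.067]
tcp_rot: [0.0, 0.991, -0.135, 0.002]
force: [13.0, -2.8, -8.2]
gripper_width: 0.0399
```

Request:
jog_arm([
  {"travel":[-0.1,0,0],"delta_rot":[0,0,0],"fingers":4},
  {"travel":[-0.1,0,0],"delta_rot":[0,0,0],"fingers":4},
  {"travel":[-0.1,0,0],"delta_rot":[0,0,0],"fingers":4},
])

```text
time: 15.92
tool_pos: [0.597, 0.0036, 0.0671]
tcp_rot: [0.0, 0.991, -0.135, 0.002]
force: [18.1, -3.9, -12.2]
gripper_width: 0.0402
```

The force rises with no motion, so it is at the stop. The pin works out at 41 mm from the recess centre, as it should be when in. I back off within the gap and lift.

Request:
jog_arm([
  {"travel":[0.5,0,0],"delta_rot":[0,0,0],"fingers":4},
  {"travel":[1.4,0,0],"delta_rot":[0,0,0],"fingers":4},
  {"travel":[1.4,0,0],"delta_rot":[0,0,0],"fingers":4},
  {"travel":[1.4,0,-2],"delta_rot":[0,0,0],"fingers":4},
  {"travel":[1.4,0,-5],"delta_rot":[0,0,0],"fingers":4},
  {"travel":[1.4,0,-9],"delta_rot":[0,0,0],"fingers":4},
  {"travel":[1.4,3,-12],"delta_rot":[0,0,0],"fingers":4},
  {"travel":[1.4,6,-12],"delta_rot":[0,0,0],"fingers":4},
  {"travel":[1.4,6,-12],"delta_rot":[0,0,0],"fingers":4},
  {"travel":[1.4,6,-12],"delta_rot":[0,0,0],"fingers":4},
  {"travel":[1.4,6,-12],"delta_rot":[0,0,0],"fingers":4},
])

```text
time: 16.83
tool_pos: [0.592, -0.0569, 0.1864]
tcp_rot: [-0.0, 0.991, -0.135, -0.0]
force: [-0.1, -0.5, -0.0]
gripper_width: 0.0401
```

```bash
python3 - <<'E'
from h import *
o=ctrl.get_obs(); print(o['time'],o['tool_pos'],o['force'])
c=imaging.calibration("wrist");im=imaging.capture("wrist"); cv2.imwrite("pics/w17.png",im)
p=[(a['xy'],a['confidence'],ray(c,a['xy'],.0585).round(4)) for a in tip_of("wrist","keeper_pin")[:1]];print(p)
print([np.linalg.norm(a[2][:2]-[.570,.0118]) for a in p])
im=imaging.capture("scene"); cv2.imwrite("pics/s17.png",im)
for q in ("vial","flask","bottle"):
    print(q,[(np.round(a['xy'],1),round(a['confidence'],2)) for a in tip_of("scene",q)[:1]])
E
```

```text
16.8333 [ 0.59198642 -0.05685972  0.18640218] [-0.06990763 -0.50964385 -0.04521348]
[([327.0, 160.8], 0.64, array([0.61  , 0.0007, 0.0585]))]
[np.float64(0.04151156465372033)]
vial [(array([356.2, 282.4]), 0.89)]
flask [(array([401.6, 380. ]), 0.72)]
bottle [(array([199.9, 225.7]), 0.83)]
```

View pics/w17.png

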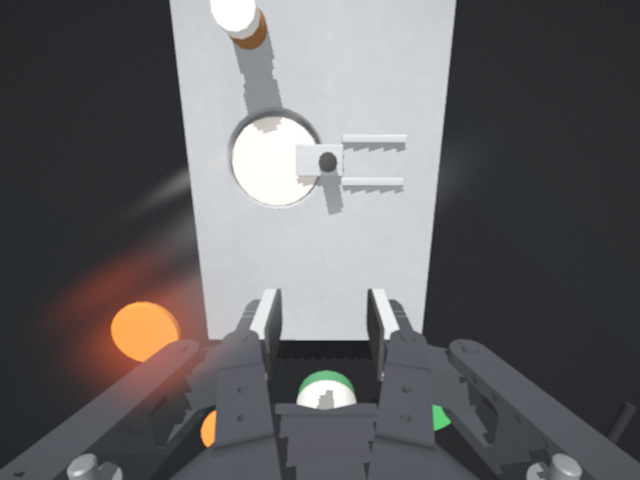

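View pics/s17.png

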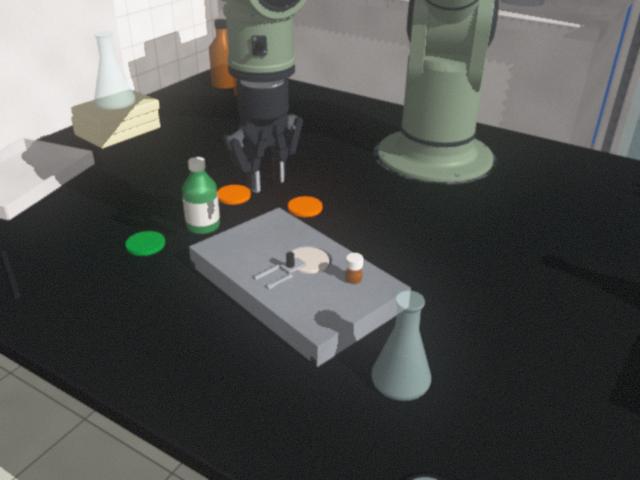

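The disc lies inside the rim at (277,162), with the tongue over its edge and the pin at (327,161), measured 41.5 mm from the recess centre. The vial, flask and bottle stand where they did, and the gripper is clear. I hand in.

```bash
python3 -c "
from bench import workorder
print(workorder.sign_off())"
```

```text
the job is handed in; nothing more can be done
None
```

I pushed the white disc across the deck with both fingertips until it dropped into the recess. I then pushed the keeper by its pin to its stop, backed off and lifted clear, and handed in at about 17 s.

- **Disc:** it lies inside the rim all round. Sweeping the fingertips about 2.7 mm above the deck past the rim did not move it. The scene camera showed a faint sliver at its front edge, which could mean a slight tilt. The wrist view and the sweep did not bear that out, but the sweep only rules out anything standing more than about 2.7 mm proud.
- **Keeper:** near the end the sideways force rose to about 18 N with almost no further motion. The pin then measured 41.5 mm from the recess centre (41 expected), and the wrist picture shows the tongue over the disc.
- **Bystanders:** the flask and bottle are within about 2 px of their first positions in the scene picture. The vial's point came out about 3.5 px away, although nothing came near it. I took that as detector scatter.
- **Refused move:** one move call was refused for lacking a rotation value. Nothing moved, and I sent it again.

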